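# Lock a sprung T-bolt in the slotted strut of a board jig

## Task

Fit the sprung hammer-head thumb bolt to the slotted strut, where it serves as the end stop for boards: push its head gently down through the slot, give it a quarter turn below the lips so that it catches under them, and slide it along the slot until its head springs up into the cross groove hidden under the lips. Leave it standing there by itself, locked crosswise in the groove, and leave the other things on the bench alone.

Things in the scene. Friction and masses are not known exactly. Their poses are not given: they have to be found in the camera images.
- bolt: Loose hammer-head thumb bolt, 120 g, 76 mm tall, first standing upright on its head. Origin: centre of the head's underside; z up the stem; x along the head's long side. Steel head 31 mm long (x, ends 12 mm wide), 19 wide (y), 6 thick; its lowest 2 mm narrowed to 27 x 13 as lead-in. On each end of the head's top a lug 6 mm wide (y), x = 11.4 to 15.4 mm, top 10.5 mm above the origin.
- wing (a point): Middle of the bolt's black plastic wing grip, on its axis 61 mm above the bolt's origin. The wing is 34 mm long (bolt x), 14 mm thick (bolt y) and 30 mm high, from 46 to 76 mm above the bolt's origin: pinch it from above across its 14 mm. Axes as the bolt's.
- collar_rest (a point): Point on the bolt's axis 11.5 mm above its origin: where the underside of the 32 mm round collar sits at rest. The collar slides on the stem; a spring (5 N, plus 0.4 N per mm) presses it down to here; it yields 13.5 mm upward, then a hard stop. When the head goes down into the strut, the collar stays on the lips and the spring pulls the head up again.
- strut: Fixed galvanised slotted strut lying on the bench, slot up: 41 mm wide (x), 41 high, 260 long (y), a grey cap over the last 24 mm of each end, a small foot beyond. Origin: centre of its underside; y along the slot. Slot 22 mm wide, open from y = -105 to +105 mm. Lips 7.5 mm deep (underside 33.5 mm above the origin); channel below 36 mm wide, floor 2.5 mm high.
- slot (a point): Middle of the slot, level with the lips' top (41 mm high); axes as the strut's. The bolt's head enters anywhere with its long side along the slot. To turn, its lugs must be wholly below the lips: bolt origin less than 23 mm above the strut's. Turned a quarter (either way, bolt x along strut x) and let up, the spring holds it at 23 mm under the smooth lips.
- lip_underside (a point): Point 33.5 mm above the middle of the strut's underside, level with the lips' underside. One groove, 11 mm wide along the slot and 5 mm deep, crosses the underside of both lips, unseen from above, anywhere between strut y = -26 and +26 mm (its middle); elsewhere the underside is smooth. With the lugs in the groove the bolt's origin rises to 27.5 mm above the strut's.
- side_cutters: bystander: red-handled side cutters, 109 x 58 x 12 mm, lying flat; origin: centre of the underside
- flux_lid: bystander: round pinkish lid, 51 mm wide, 9 mm high, lying flat; origin: centre of the underside
Not all that is in view belongs to the job. Several things look just like the bolt: the one meant starts farthest from the robot's base.

How it is judged:
By the outcome, as a careful person would: the job done as asked, in the order asked, and still so for the second after the job is handed in, with the robot touching nothing.
It also fails if it takes over 72 s, if anything falls off the work surface, if the arm or the gripper's body presses on something with over 40 N, if the wrist force passes 120 N, or if a joint passes its speed limit or range.

## Robot

A 6-joint arm with a two-finger parallel gripper is mounted at the origin on a cart in front of the work surface, level with it; the furniture and walls round the work are solid. World frame = base frame: x ahead of the robot, y to its left, z up, the work surface at z = 0. Lengths are in mm, angles in degrees, forces in N, time in s.
With the tool pointing down it reaches from about 300 to 850 mm from the base axis. Payload 4.2 kg.
Tool frame: the origin (TCP) lies between the finger pads; the fingertips stand ahead of it and the grasp point (between the pads) lies 8 mm behind it (env.tip_reach is the x of the fingertips in the tool frame, in mm); x points along the fingers, y is the direction in which the jaws open and shut, and the axes are right-handed (so a half turn about x gives the same grasp; the last joint's range is limited). The gripper opens to 91 mm and grips with 3 to 60 N. Pads are 32 mm wide; open, the fingers measure 118 mm over their backs; the gripper's body (76 mm by 178 mm) begins 60 mm behind the grasp point.
Start: joints at [73.74, 18.312, 89.639, -0, 72.044, -1.146], TCP at [149.933, 555.123, 224.976] pointing down, gripper open.
Joint ranges: [-177.97, 177.97], [-48.28, 115.42], [12.27, 149.76], [-77.06, 257.06], [2.81, 150.46], [-146.56, 146.56]. Speed limits (degrees/s): [147.25, 147.25, 180, 180, 180, 180].

## Interface

Orientations are given as [roll, pitch, yaw] about the fixed x, y, z axes, in that order (R = Rz(yaw) Ry(pitch) Rx(roll)).
In Python, from workcell import env, cams gives the robot as it stands.
- The arm moves only by the tool arm_command, never from a script. Its argument "deltas" is a list of rows, each a list of 3 entries, a list of its own where there are three numbers: the opening, from 0 (shut) to 1 (fully open), then the shift along the world's x, y, z in mm, then the turn about the world's z in rad. A call has 1 to 20 rows; each row is the pose to reach, as a shift and turn from the pose commanded when the call began; what a row does not reach only later rows make up. A row lasts 1/10 s, in which the tool goes at most 50 mm and 8.59 degrees, less where a joint would pass 70% of its speed; a pose out of reach is approached as far as the arm can. A call with a gripper value outside its range is refused whole. The fingers move at their own pace and stop on an object; "grip_force" is the grip in N (left out, the last holds). Time passes only in rows, so rows that repeat a pose let the fingers close. It gives the time, the measured TCP pose, the force and the opening at its end, in the units of the state.
- env.state(): the state, without advancing time (a new reading comes with each control period).
- cams.grab_frame(name): name is "scene" or "top" or "wrist"; returns a dict with "img" (420x560x3 uint8, red, green, blue), "K" (3x3 intrinsics, pixels), "rvec" (rotation vector, rad) and "tvec" (3), from world to camera coordinates, as OpenCV has them. Camera axes: x right, y down, z forward; pixel columns grow to the right and rows downward; lengths in mm; the calibration is good to about 2 mm. A picture is of the moment at which its call begins. There is no depth.
- env.job_done(): hands the job in, once; it reports no verdict.
Trained networks look in a picture, given as the dict that the camera call returned (one of the last four; its "shot" number tells which), for a name from the list of things; names that differ only in an ending like _2 or _b are one class to them, and where a whole thing is asked for, a point or a joint stands for the part that bears it (a point fixed in the world has none). Each returns a list of dicts, best first, with "conf" (0 to 1); they miss things now and then, are a little off and sometimes report something else, mostly with a low value. They report only what shows in the picture. A call takes as long as a camera call. They do not tell look-alikes from the thing itself.
- cams.silhouettes(picture, name): "region" (420x560 bool, what is visible of it) and "centre" ([column, row] in pixels, amid what is visible of it).
The state is a dict: "time_s": time; "qpos": joint angles; "qvel": joint speeds; "effort": joint torques, N m; "ee_pos": TCP position; "ee_rot": TCP orientation; "force": force on the tool from outside, world axes, zero at the start; "torque": the same for the moment, N m; "gripper_width": finger opening in mm.
Only numpy, scipy, OpenCV 4.12 (cv2) and the standard library are available. Lean on these libraries where they do the work, as an engineer would, in place of code of your own. Each camera call takes 0.05 s, during which the arm holds its last target.

## Working session

There is one attempt and no reset: what is moved stays moved. The work goes in short steps, Python scripts to look and compute and a tool call to move; the robot and the scene stay as the last step left them, time stands still between calls to the robot, and variables do not carry over. Pictures are saved under pics/ and viewed, and the job is handed in when it is done.

Besides the shell and the picture viewer there is one more tool, called by a JSON object that holds its "op" and its "data". arm_command: Moves the arm, as the interface text tells. Its arguments: {"type":"object","properties":{"deltas":{"type":"array","items":{"type":"array"}},"grip_force":{"type":"number"}},"required":["deltas"]}

```bash
ls; mkdir -p pics
cat > h.py <<'E'
import numpy as np, cv2
from workcell import env, cams
def save(f,n,crop=None,s=1):
    im=f["img"][:,:,::-1].copy()
    if crop: im=im[crop[1]:crop[3],crop[0]:crop[2]]
    if s!=1: im=cv2.resize(im,None,fx=s,fy=s,interpolation=cv2.INTER_CUBIC)
    cv2.imwrite("pics/"+n,im)
def ray(f,uv):
    R,_=cv2.Rodrigues(np.array(f["rvec"],float)); t=np.array(f["tvec"],float).ravel()
    p=cv2.undistortPoints(np.array([[uv]],float),np.array(f["K"],float),None).ravel()
    return -R.T@t, R.T@np.array([p[0],p[1],1.])
def onz(f,uv,z):
    c,d=ray(f,uv); return c+d*(z-c[2])/d[2]
def proj(f,P):
    return cv2.projectPoints(np.array(P,float).reshape(-1,3),np.array(f["rvec"],float),np.array(f["tvec"],float),np.array(f["K"],float),None)[0].reshape(-1,2)
E
python3 - <<'E'
from h import *
for n in ("scene","top"):
    f=cams.grab_frame(n); save(f,n+"0.png")
    R,_=cv2.Rodrigues(np.array(f["rvec"],float)); print(n,-R.T@np.array(f["tvec"]).ravel(), f["shot"])
    for o in ("bolt","strut","side_cutters","flux_lid"):
        for d in cams.silhouettes(f,o):
            print(o,round(d["conf"],2),np.round(d["centre"]),d["region"].sum(),np.round(onz(f,d["centre"],40 if o in("bolt","strut") else 5)))
print(env.state(), env.tip_reach)
E
```

```text
pics
scene [ -82.766691   -144.59998084  707.14646523] 1
bolt 0.62 [180. 266.] 459 [236. 258.  40.]
bolt 0.58 [220. 186.] 316 [463. 316.  40.]
strut 0.71 [375. 206.] 3155 [574. -26.  40.]
side_cutters 0.74 [270. 177.] 319 [580. 249.   5.]
flux_lid 0.97 [374. 272.] 421 [430. -81.   5.]
top [245.45102043 136.08592779 887.18292541] 2
bolt 0.79 [180. 219.] 246 [453. 318.  40.]
bolt 0.49 [218. 318.] 239 [235. 253.  40.]
strut 0.81 [320. 148.] 2939 [578.  -9.  40.]
side_cutters 0.57 [204. 165.] 387 [584. 261.   5.]
flux_lid 0.91 [361. 213.] 408 [425. -84.   5.]
flux_lid 0.69 [320. 146.] 2919 [597. -16.   5.]
{'time_s': 0.5, 'qpos': array([ 7.37399788e+01,  1.83137577e+01,  8.96424529e+01, -5.80820094e-04,
        7.20464804e+01, -1.14363116e+00]), 'qvel': array([-0.20708911, -0.00852886, -0.00229482, -0.01336174,  0.05000765,
        0.05611953]), 'effort': array([-7.08286589e-04, -4.11996031e+01, -2.32041782e+01,  7.26652611e-02,
        3.83875135e-02, -2.14326008e-05]), 'ee_pos': array([149.92214608, 555.08560879, 224.93384703]), 'ee_rot': array([-79.54096173,  89.99725278, -94.65717273]), 'force': array([ 1.26999968, -0.03170266, -0.66644507]), 'torque': array([ 0.00703694, -0.00040087,  0.02615918]), 'gripper_width': 91.12362350426751} 11.0
```

View pics/scene0.png

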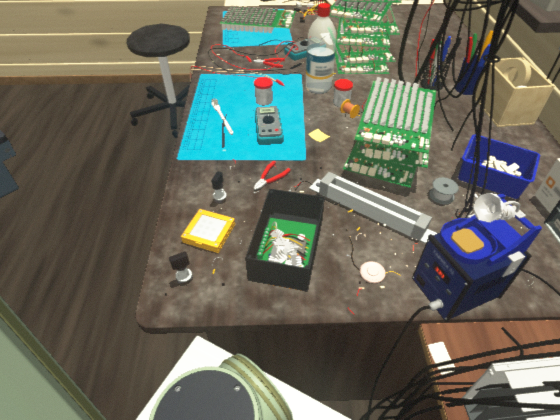

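View pics/top0.png

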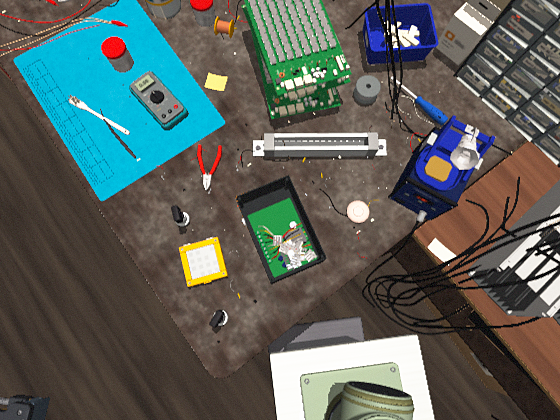

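Two look-alikes stand on the bench. Candidate A is at scene (220,186) / top (180,219), about 555 mm from the base. Candidate B is at scene (180,266) / top (218,318), about 347 mm away. A is the farther one, so I'll confirm it in enlarged crops.

Run:
```python
from h import *
f=cams.grab_frame("scene"); g=cams.grab_frame("top")
a=f["img"][160:215,190:250]; b=g["img"][190:245,150:210]
a=cv2.resize(a,(390,358),interpolation=cv2.INTER_CUBIC);b=cv2.resize(b,(390,358),interpolation=cv2.INTER_CUBIC)
cv2.imwrite("pics/boltA.png",np.hstack([a,b])[:,:,::-1])
a=cv2.resize(g["img"][110:180,230:410],None,fx=4,fy=4,interpolation=cv2.INTER_CUBIC)
cv2.imwrite("pics/strut.png",a[:,:,::-1])
```

```text
(no output)
```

View pics/boltA.png

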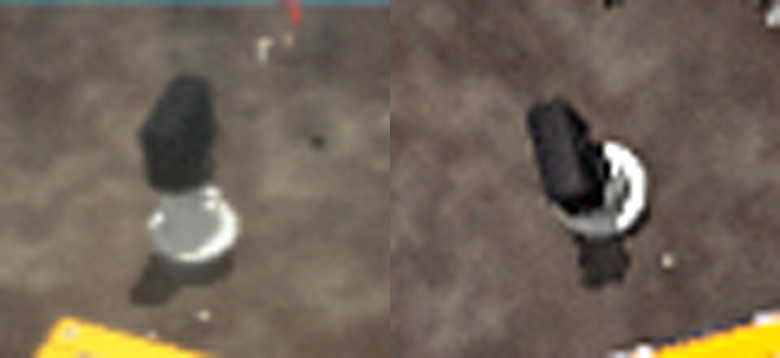

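View pics/strut.png

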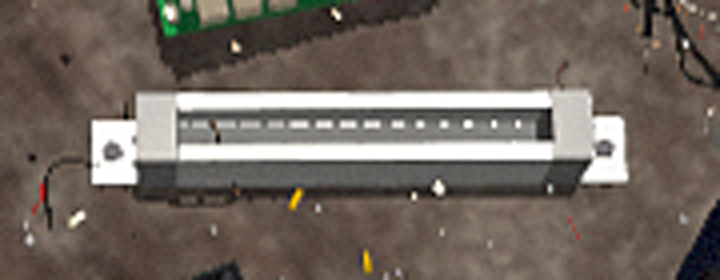

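Candidate A (left in both crops: black wing, steel collar, nothing nearer than the yellow box) is the one meant. The strut shows clearly, with the slot running left to right in the top view. Next I'll measure both.

Run:
```python
from h import *
from scipy.spatial.transform import Rotation as Ro
g=cams.grab_frame("top")
for n,(u,v) in dict(TL=(137,92),TR=(590,91),BL=(137,160),BR=(588,157),sTL=(178,110),sTR=(552,108),sBL=(178,144),sBR=(552,143)).items():
    print(n,np.round(onz(g,(u/4-.375+230,v/4-.375+110),41),1))
st=env.state(); M=Ro.from_euler("xyz",st["ee_rot"],degrees=True).as_matrix(); print(M.round(3))
for n in ("scene","top"):
    f=cams.grab_frame(n)
    d=[d for d in cams.silhouettes(f,"bolt") if (d["centre"][1]<240)][0]
    print(n,d["centre"]); 
    print(n, [np.round(onz(f,d["centre"],z),1) for z in (20,40,60)])
    for d in cams.silhouettes(f,"wing")[:3]: print("w",d["conf"],d["centre"],np.round(onz(f,d["centre"],61),1))
w=cams.grab_frame("wrist"); save(w,"w0.png")
R,_=cv2.Rodrigues(np.array(w["rvec"])); print(-R.T@np.array(w["tvec"]).ravel(),R.round(2))
```

```text
TL [631.7 112.8  41. ]
TR [ 600.5 -145.7   41. ]
BL [590.3 117.7  41. ]
BR [ 560.7 -137.1   41. ]
sTL [617.8  90.8  41. ]
sTR [ 592.8 -122.1   41. ]
sBL [597.1  93.4  41. ]
sBR [ 571.6 -118.3   41. ]
[[ 0.     0.261  0.965]
 [ 0.     0.965 -0.261]
 [-1.     0.    -0.   ]]
scene [220.2, 188.3]
scene [array([474.7, 325.8,  20. ]), array([458.5, 312.1,  40. ]), array([442.3, 298.4,  60. ])]
w 0.53 [219.1, 186.9] [444.1 302.5  61. ]
top [180.6, 218.6]
top [array([458.6, 320.4,  20. ]), array([453.7, 316.2,  40. ]), array([448.7, 311.9,  60. ])]
w 0.71 [180.2, 218.1] [449.7 312.5  61. ]
w 0.49 [216.8, 317.1] [238.  253.5  61. ]
[ 85.18881484 571.55246649 385.44746294] [[ 0.26  0.97  0.  ]
 [ 0.94 -0.25  0.24]
 [ 0.23 -0.06 -0.97]]
```

View pics/w0.png

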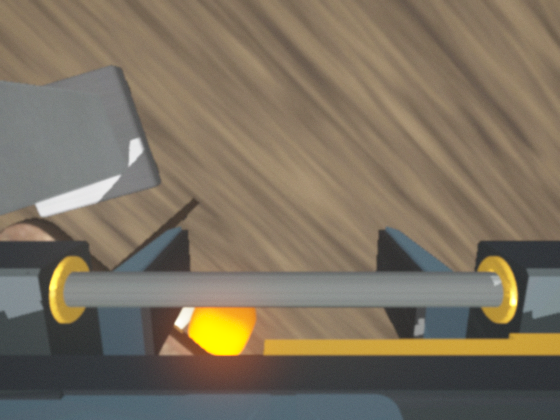

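{"op": "arm_command", "data": {"deltas": [[1,[30,-24,0],0.05],[1,[60,-48,0],0.1],[1,[90,-72,0],0.15],[1,[120,-96,0],0.2],[1,[150,-120,0],0.25],[1,[180,-144,0],0.3],[1,[210,-168,0],0.35],[1,[240,-190,0],0.4],[1,[270,-214,0],0.45],[1,[304,-239,0],0.47],[1,[304,-239,0],0.47],[1,[304,-239,0],0.47]]}}

```text
time_s: 2.2
ee_pos: [454.2, 315.7, 224.8]
ee_rot: [148.5, 89.9, 160.1]
force: [0.2, 0.2, 0.4]
gripper_width: 91.3
```

Run:
```python
from h import *
w=cams.grab_frame("wrist"); save(w,"w1.png")
for o in ("bolt","wing"):
  for d in cams.silhouettes(w,o)[:2]:
    print(o,d["conf"],np.round(d["centre"]),np.round(onz(w,d["centre"],61),1))
g=cams.grab_frame("top"); s=cams.grab_frame("scene"); save(s,"s1.png")
print(env.state()["ee_pos"],env.state()["force"])
```

```text
bolt 0.71 [284. 200.] [457.2 315.8  61. ]
wing 0.57 [286. 198.] [454.9 317.6  61. ]
[453.00580588 316.94957656 225.09003079] [-1.30495251 -0.28751359  0.24904318]
```

View pics/w1.png

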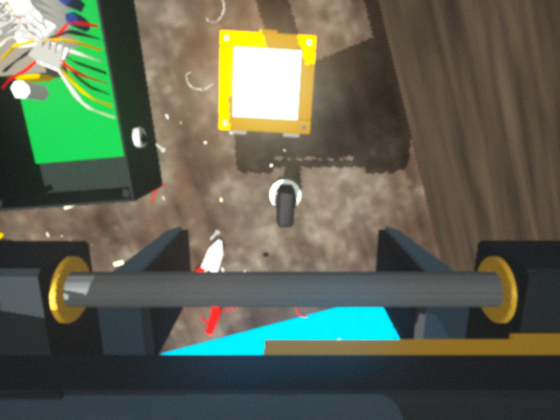

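View pics/s1.png

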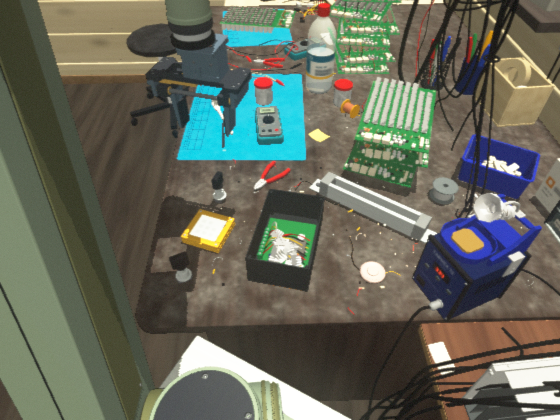

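Run:
```python
from h import *
w=cams.grab_frame("wrist"); save(w,"w1c.png",(250,160,320,240),7)
for d in cams.silhouettes(w,"wing")[:1]:
    r=d["region"]; ys,xs=np.nonzero(r); print(xs.min(),xs.max(),ys.min(),ys.max())
R,_=cv2.Rodrigues(np.array(w["rvec"])); print(-R.T@np.array(w["tvec"]).ravel(),R.round(3))
# model overlays for hypotheses
for a in (8,12,16):
  c,s=np.cos(np.radians(a)),np.sin(np.radians(a))
  P=[(454+c*x-s*y,317+s*x+c*y,z) for z in (76,46) for x,y in ((17,7),(17,-7),(-17,-7),(-17,7))]
  print(a,proj(w,P).round(1).tolist(), proj(w,[(454,317,11.5),(454,317,0)]).round(1))
```

```text
268 298 179 228
[387.39585239 301.88453184 385.54554376] [[-0.207  0.978  0.   ]
 [ 0.949  0.201  0.242]
 [ 0.236  0.05  -0.97 ]]
8 [[290.6, 220.7], [274.5, 219.7], [277.1, 180.9], [293.6, 182.0], [290.0, 212.3], [275.2, 211.3], [277.5, 175.6], [292.7, 176.6]] [[283.7 187.5]
 [283.7 185.5]]
12 [[292.0, 220.2], [275.9, 220.2], [275.6, 181.4], [292.2, 181.4], [291.2, 211.8], [276.4, 211.8], [276.2, 176.1], [291.4, 176.1]] [[283.7 187.5]
 [283.7 185.5]]
16 [[293.4, 219.6], [277.2, 220.7], [274.3, 182.0], [290.8, 180.9], [292.5, 211.3], [277.7, 212.3], [275.0, 176.6], [290.1, 175.6]] [[283.7 187.5]
 [283.7 185.5]]
```

View pics/w1c.png

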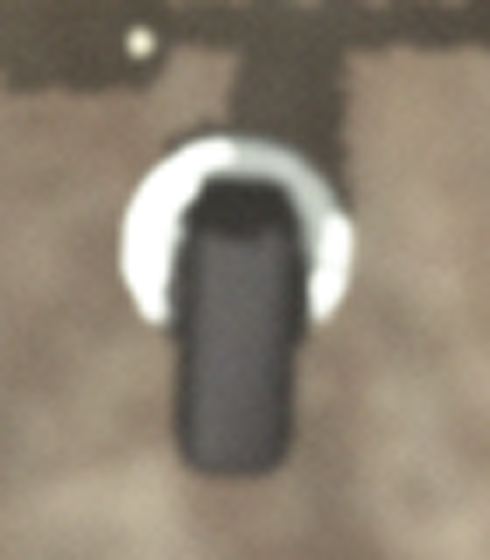

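```bash
cat >> h.py <<'E'
def boltlines(x,y,a,z0=0):
    c,s=np.cos(np.radians(a)),np.sin(np.radians(a))
    T=lambda p:(x+c*p[0]-s*p[1],y+s*p[0]+c*p[1],z0+p[2])
    L=[]
    for z in (76,46): L.append([T((u,v,z)) for u,v in ((17,7),(17,-7),(-17,-7),(-17,7),(17,7))])
    L.append([T((16*np.cos(t),16*np.sin(t),11.5)) for t in np.linspace(0,2*np.pi,30)])
    return L
def overlay(f,L,n,crop,s):
    im=cv2.resize(f["img"][crop[1]:crop[3],crop[0]:crop[2],::-1],None,fx=s,fy=s,interpolation=cv2.INTER_CUBIC)
    for l in L:
        q=(proj(f,l)-np.array(crop[:2])+.5)*s-.5
        cv2.polylines(im,[q.round().astype(np.int32)],False,(0,0,255),1)
    if n: cv2.imwrite("pics/"+n,im)
    return im
E
python3 - <<'E'
from h import *
L=boltlines(459,317,10)
ims=[]
for n,c in (("wrist",(245,160,325,240)),("top",(150,190,210,250)),("scene",(190,160,250,220))):
    ims.append(cv2.resize(overlay(cams.grab_frame(n),L,None,c,6),(266,266)) if 0 else overlay(cams.grab_frame(n),L,None,c,480//(c[2]-c[0])//2))
cv2.imwrite("pics/ov1.png",np.hstack([cv2.resize(i,(260,260),interpolation=cv2.INTER_AREA) for i in ims]))
E
```

```text
(no output)
```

View pics/ov1.png

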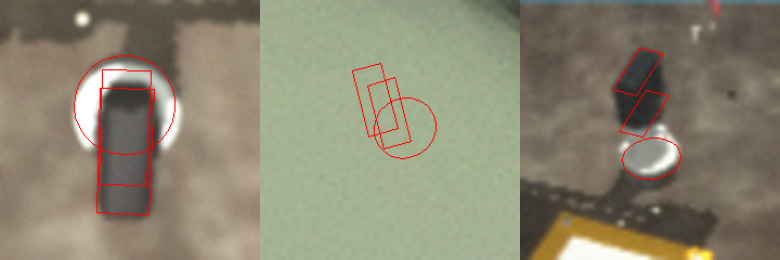

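The model outline fits in both the wrist and scene views. That puts the bolt at about (460, 317), with its x axis at about 10°. I'll descend and pinch the wing.

{"op": "arm_command", "data": {"deltas": [[1,[3,0,-25],-0.02],[1,[6,1,-55],-0.03],[1,[6,1,-85],-0.03],[1,[6,1,-115],-0.03],[0.8,[6,1,-140],-0.03],[0.5,[6,1,-160],-0.03],[0.35,[6,1,-171],-0.03],[0.3,[6,1,-171],-0.03],[0.2,[6,1,-171],-0.03],[0.1,[6,1,-171],-0.03],[0.0,[6,1,-171],-0.03],[0.0,[6,1,-171],-0.03],[0.0,[6,1,-171],-0.03],[0.0,[6,1,-171],-0.03],[0.0,[6,1,-171],-0.03]], "grip_force": 30}}

```text
time_s: 4.2
ee_pos: [460.2, 317.3, 54.4]
ee_rot: [33.6, 89.9, 43.7]
force: [-1.7, 1.2, 2.5]
gripper_width: 19.5
```

Run:
```python
from h import *
s=cams.grab_frame("scene"); save(s,"s2.png",(150,110,290,240),5)
s=cams.grab_frame("wrist"); save(s,"w2.png")
print(env.state())
```

```text
{'time_s': 4.3, 'qpos': array([ 3.34046739e+01,  2.61139442e+01,  1.04900169e+02,  1.08132372e-02,
        4.89352268e+01, -6.66952068e+01]), 'qvel': array([-0.05172682, -0.06765147, -0.15224015, -0.0371376 , -0.04465784,
       -0.07814921]), 'effort': array([-2.00390741e-01, -4.11266291e+01, -1.67999178e+01, -8.67858832e-02,
        5.32707665e-02, -6.19559833e-04]), 'ee_pos': array([460.19920265, 317.33037507,  54.35873499]), 'ee_rot': array([32.45413441, 89.94868755, 42.54691539]), 'force': array([-1.00242295,  0.06384459,  3.31380676]), 'torque': array([ 0.07232319,  0.07374778, -0.01357088]), 'gripper_width': 19.707500936174362}
```

View pics/s2.png

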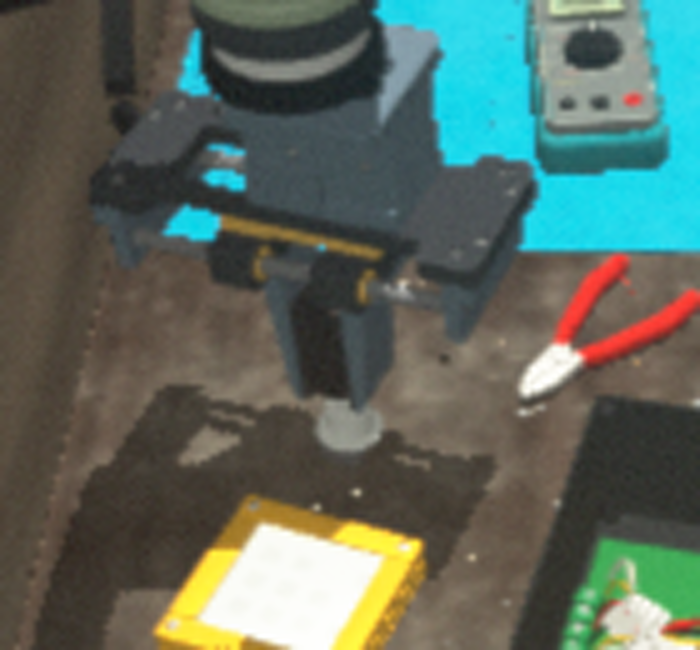

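View pics/w2.png

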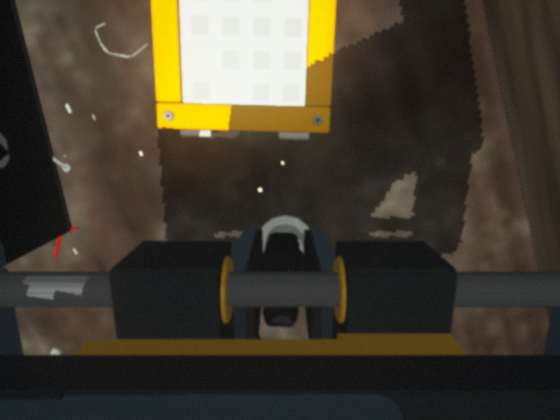

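{"op": "arm_command", "data": {"deltas": [[0.0,[0,0,0],0],[0.0,[0,0,0],0],[0.0,[0,0,0],0],[0.0,[0,0,0],0]], "grip_force": 35}}

```text
time_s: 4.7
ee_pos: [460.2, 317.3, 54.3]
ee_rot: [32.4, 89.9, 42.5]
force: [-1.0, -0.7, 6.1]
gripper_width: 19.1
```

Run:
```python
from h import *
s=cams.grab_frame("wrist"); save(s,"w3.png",(200,180,360,350),4)
print(env.state()["force"],env.state()["gripper_width"])
```

```text
[-0.51915228  0.1206532   4.91389907] 19.61150960521615
```

View pics/w3.png

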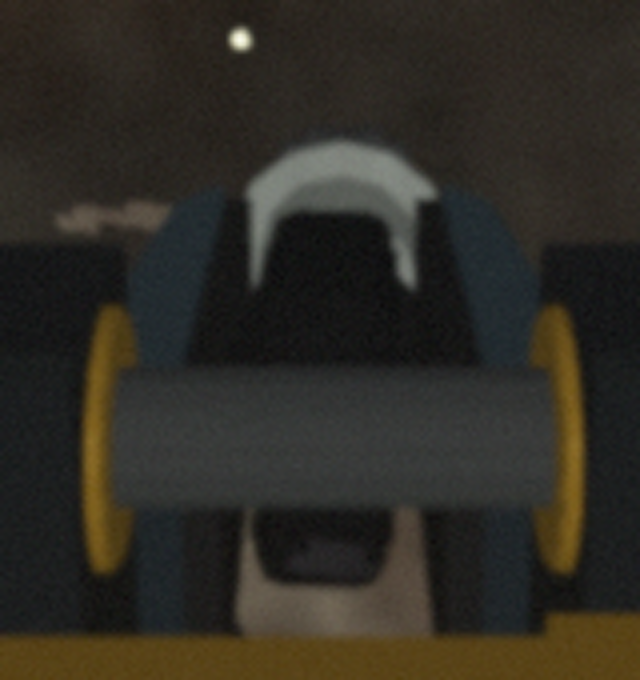

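The jaws stopped at 19.6 mm and gaps show on both sides of the 14 mm wing. They have probably caught a round part below the wing, since the tips are at z = 43 and the wing starts at 46. I'll reopen, raise 7 mm and pinch again.

{"op": "arm_command", "data": {"deltas": [[0.35,[0,0,0],0],[0.35,[0,0,0],0],[0.35,[0,0,2],0],[0.35,[0,0,7],0],[0.35,[0,0,7],0],[0.0,[0,0,7],0],[0.0,[0,0,7],0],[0.0,[0,0,7],0],[0.0,[0,0,7],0],[0.0,[0,0,7],0]], "grip_force": 30}}

```text
time_s: 5.75
ee_pos: [459.8, 317.0, 60.8]
ee_rot: [-171.0, 90.0, -160.9]
force: [0.1, 0.3, 0.7]
gripper_width: 14.0
```

Run:
```python
from h import *
s=cams.grab_frame("wrist"); save(s,"w4.png",(200,180,360,350),4)
s=cams.grab_frame("scene"); save(s,"s4.png",(190,150,250,210),10)
print(env.state()["force"],env.state()["gripper_width"])
```

```text
[-0.01340952 -0.19698962 -1.85246401] 14.02195389868889
```

View pics/w4.png

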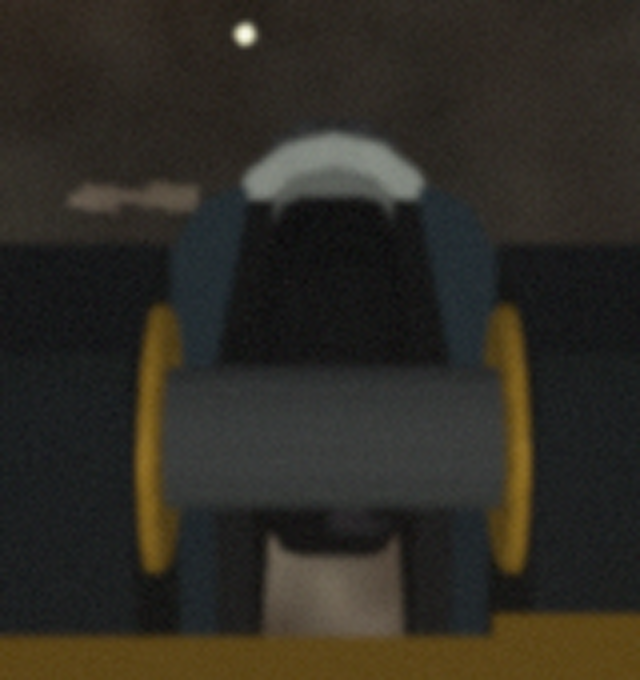

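View pics/s4.png

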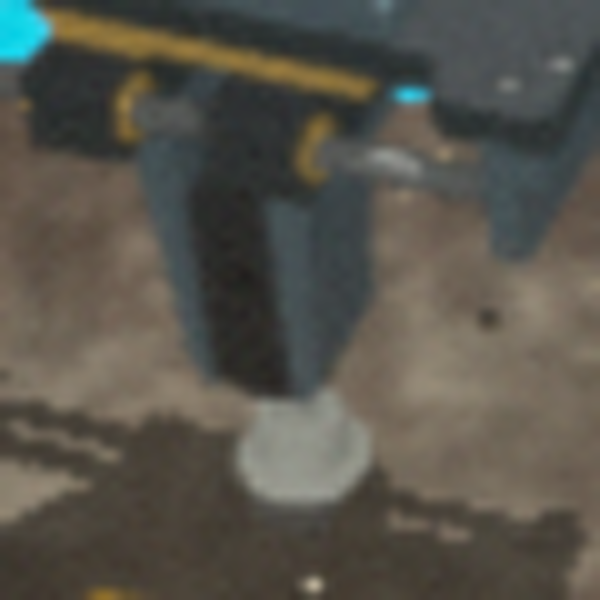

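Now the wing is held at 14.0 mm with the pads flat on it. Before carrying the bolt over I'll check the heights of the PCB stack and the hanging cables near the strut.

Run:
```python
from h import *
f=cams.grab_frame("scene"); g=cams.grab_frame("top")
a=f["img"][60:260,300:500]; b=g["img"][0:180,230:430]
cv2.imwrite("pics/stack.png",np.hstack([cv2.resize(a,(400,400)),cv2.resize(b,(400,360))[:400] if 0 else cv2.copyMakeBorder(cv2.resize(b,(400,360)),0,40,0,0,cv2.BORDER_CONSTANT)])[:,:,::-1])
```

```text
(no output)
```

View pics/stack.png

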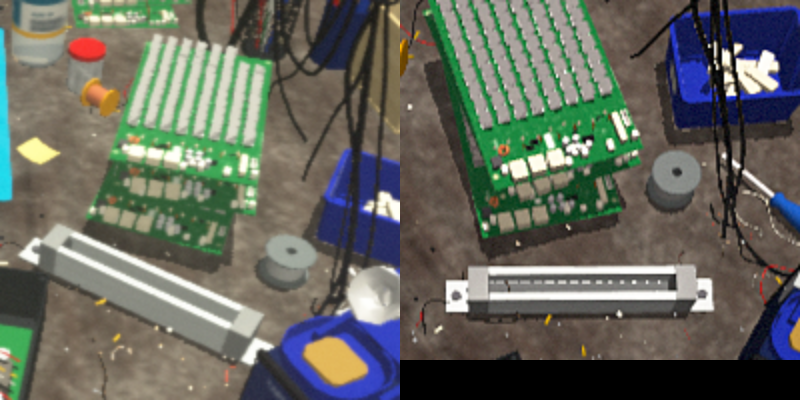

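Run:
```python
from h import *
f=cams.grab_frame("scene"); g=cams.grab_frame("top")
def tri(u,v):
    a,d=ray(f,u); b,e=ray(g,v); A=np.stack([d,-e],1); s=np.linalg.lstsq(A,b-a,rcond=None)[0]
    p,q=a+s[0]*d,b+s[1]*e; return ((p+q)/2).round(0),round(np.linalg.norm(p-q),1)
print(tri((354,139),(276,95)),tri((344,171),(271,117.5)),tri((426,166),(350,75)))
print("cable",tri((470,200),(397,117)), onz(f,(470,205),0), onz(g,(397,117),0))
```

```text
(array([681.,  78., 118.]), np.float64(2.7)) (array([682.,  90.,  13.]), np.float64(0.9)) (array([734., -96.,  68.]), np.float64(9.8))
cable (array([ 615., -191.,   98.]), np.float64(29.6)) [ 725.16129923 -216.65880176    0.        ] [ 651.61620091 -214.97933971    0.        ]
```

{"op": "arm_command", "data": {"deltas": [[0,[0,0,10],0],[0,[0,0,35],0],[0,[0,0,65],0],[0,[0,0,90],-0.06],[0,[8,-16,100],-0.18],[0,[17,-35,100],-0.3],[0,[26,-54,100],-0.42],[0,[35,-73,100],-0.54],[0,[45,-92,100],-0.66],[0,[54,-111,100],-0.78],[0,[63,-130,100],-0.9],[0,[73,-149,100],-1.02],[0,[82,-168,100],-1.14],[0,[91,-187,100],-1.26],[0,[101,-206,100],-1.38],[0,[110,-225,100],-1.5],[0,[120,-244,100],-1.62],[0,[130,-263,100],-1.74],[0,[137,-278,100],-1.83],[0,[141,-286,100],-1.866]]}}

```text
time_s: 8.05
ee_pos: [601.5, 29.9, 161.6]
ee_rot: [79.5, 89.9, -17.5]
force: [0.5, 0.1, -1.5]
gripper_width: 13.8
```

{"op": "arm_command", "data": {"deltas": [[0,[0,0,0],0],[0,[0,0,0],0],[0,[0,0,0],0]]}}

```text
time_s: 8.35
ee_pos: [600.5, 31.9, 161.1]
ee_rot: [-135.6, 90.0, 127.7]
force: [-0.2, 0.5, -0.6]
gripper_width: 13.8
```

Run:
```python
from h import *
s=cams.grab_frame("wrist"); save(s,"w5.png")
t=cams.grab_frame("top"); save(t,"t5.png")
c=cams.grab_frame("scene"); save(c,"s5.png",(280,60,480,260),3)
print(env.state())
R,_=cv2.Rodrigues(np.array(s["rvec"])); print(-R.T@np.array(s["tvec"]).ravel(),R.round(3))
for P in boltlines(601,31,83.2,100): print(proj(s,P).round(0).tolist()[:5])
```

```text
{'time_s': 8.5, 'qpos': array([1.92833339e+00, 2.32589946e+01, 9.16180602e+01, 5.56810585e-03,
       6.51222362e+01, 8.67461203e+00]), 'qvel': array([-0.17664651,  0.10792805, -0.04663047, -0.16128233, -0.03481489,
        0.05581045]), 'effort': array([-4.98269813e-02, -4.54109108e+01, -2.24558938e+01,  7.17689074e-02,
        2.64323526e-02, -2.39515022e-03]), 'ee_pos': array([600.67696704,  31.75903625, 161.05975509]), 'ee_rot': array([-179.31370649,   89.99489905,   83.93767249]), 'force': array([ 0.20621271,  0.44976714, -0.95343105]), 'torque': array([-0.10685355,  0.08688995, -0.02385566]), 'gripper_width': 13.95497473901247}
[608.7083393   97.61298901 321.56570254] [[ 0.993 -0.117  0.001]
 [-0.113 -0.964  0.24 ]
 [-0.027 -0.238 -0.971]]
[[266.0, 244.0], [300.0, 244.0], [299.0, 318.0], [267.0, 318.0], [266.0, 244.0]]
[[269.0, 224.0], [297.0, 224.0], [296.0, 288.0], [269.0, 288.0], [269.0, 224.0]]
[[283.0, 210.0], [277.0, 210.0], [271.0, 212.0], [266.0, 215.0], [262.0, 219.0]]
```

View pics/w5.png

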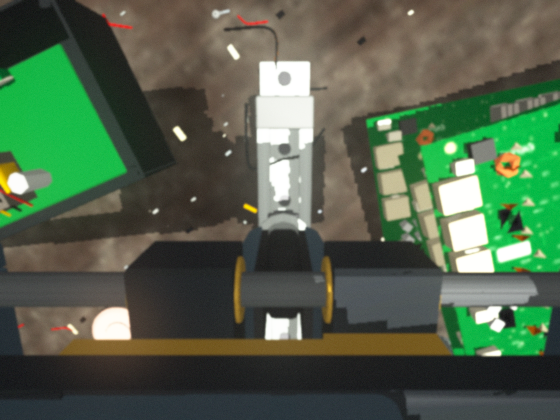

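View pics/s5.png

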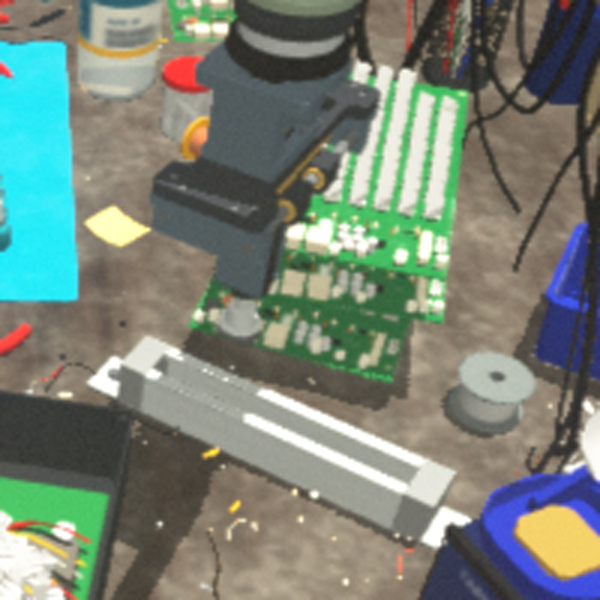

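Run:
```python
from h import *
s=cams.grab_frame("wrist")
def strutlines(cx,cy,a):
    c,sn=np.cos(np.radians(a-90)),np.sin(np.radians(a-90))
    T=lambda x,y,z:(cx+c*x-sn*y,cy+sn*x+c*y,z)
    L=[[T(x,-105,41),T(x,105,41)] for x in (-11,11)]+[[T(x,-130,41),T(x,130,41)] for x in (-20.5,20.5)]
    L+=[[T(-20.5,y,41),T(20.5,y,41)] for y in (-130,-106,106,130)]
    return L
L=strutlines(595.3,-13.5,83.2)+boltlines(600.7,31.5,83.2,100)
overlay(s,L,"ov5.png",(230,50,340,260),5)
im=cv2.imread("pics/ov5.png"); cv2.imwrite("pics/ov5.png",cv2.resize(im[:1050],(314,600)))
save(s,"raw5.png",(230,80,340,180),7)
g=s["img"].astype(float).mean(2)
for r in (100,120,135,145,155,165,175,185,195): print(r,g[r,245:325].round(0).astype(int).tolist())
```

```text
100 [118, 112, 105, 92, 86, 84, 85, 84, 89, 114, 155, 200, 226, 236, 238, 238, 239, 239, 239, 238, 240, 239, 241, 240, 239, 240, 240, 241, 241, 240, 241, 240, 241, 241, 241, 241, 241, 241, 240, 241, 241, 241, 241, 241, 241, 242, 241, 242, 241, 242, 242, 242, 242, 243, 242, 243, 243, 243, 242, 242, 243, 242, 242, 242, 243, 241, 236, 217, 179, 138, 126, 125, 121, 119, 121, 121, 119, 117, 120, 119]
120 [73, 73, 90, 93, 85, 82, 84, 82, 86, 100, 136, 180, 215, 231, 234, 236, 236, 235, 237, 237, 237, 237, 238, 238, 238, 238, 239, 239, 238, 240, 239, 239, 240, 239, 241, 240, 240, 241, 241, 241, 242, 241, 242, 242, 242, 242, 242, 241, 242, 243, 243, 243, 244, 244, 243, 243, 244, 244, 243, 244, 244, 244, 244, 243, 244, 242, 233, 205, 165, 134, 121, 119, 117, 116, 113, 112, 110, 106, 105, 106]
135 [68, 74, 96, 112, 113, 100, 88, 81, 81, 85, 104, 172, 240, 253, 254, 254, 254, 255, 255, 255, 255, 255, 254, 254, 253, 254, 254, 255, 255, 255, 255, 255, 255, 255, 255, 255, 255, 255, 255, 255, 255, 254, 247, 229, 202, 189, 183, 183, 181, 178, 179, 179, 184, 203, 240, 253, 254, 255, 255, 255, 255, 25
[... 1665 characters left out ...]
, 163, 168, 173, 174, 174, 175, 176, 175, 169, 170, 166, 173, 195, 232, 246, 251, 254, 254, 255, 255, 255, 255, 255, 255, 255, 255, 255, 255, 254, 248, 219, 183, 174, 173, 174, 170, 171, 173, 172, 174, 182, 183, 177, 175, 174, 177, 178, 178, 174, 171, 161, 144, 112, 85, 79, 76, 76, 76, 75, 76, 76, 76, 73, 71, 79, 100]
195 [63, 61, 63, 64, 67, 66, 67, 66, 69, 66, 67, 79, 101, 133, 157, 169, 169, 170, 175, 176, 173, 172, 171, 168, 164, 163, 166, 167, 181, 209, 242, 253, 254, 255, 254, 252, 249, 245, 243, 239, 240, 236, 226, 189, 168, 169, 173, 174, 171, 172, 171, 169, 175, 180, 179, 174, 171, 172, 173, 174, 175, 172, 169, 166, 159, 138, 104, 81, 75, 73, 72, 71, 69, 71, 69, 67, 72, 76, 95, 108]
```

View pics/ov5.png

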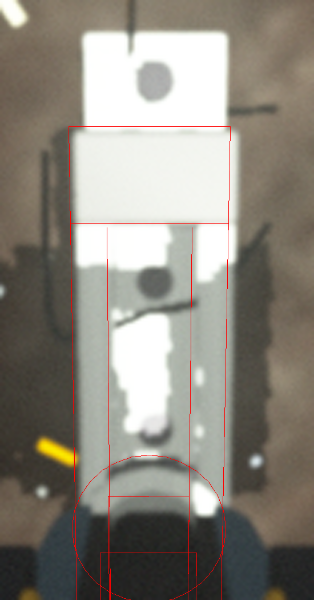

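View pics/raw5.png

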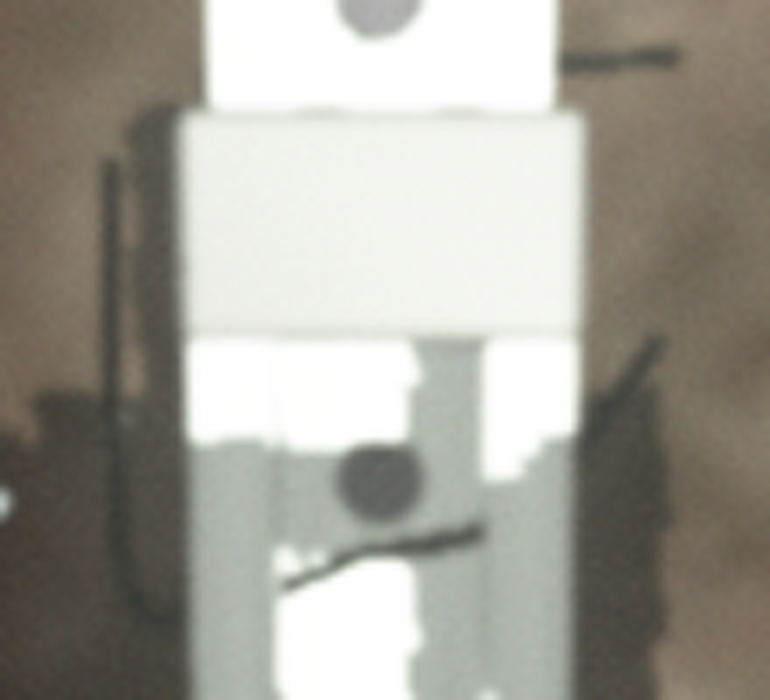

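The strut's centreline is at column 284.1 at every row, so the yaw matches. The finger rings centre at about 283.7, so a +0.5 mm lateral correction is enough. I'll lower the head slowly to the lips.

{"op": "arm_command", "data": {"deltas": [[0,[0.5,0,-20],0],[0,[0.5,0,-38],0],[0,[0.5,0,-50],0],[0,[0.5,0,-56],0],[0,[0.5,0,-59],0],[0,[0.5,0,-61],0],[0,[0.5,0,-63],0],[0,[0.5,0,-65],0],[0,[0.5,0,-67],0],[0,[0.5,0,-67],0]]}}

```text
time_s: 9.55
ee_pos: [601.3, 31.1, 93.8]
ee_rot: [-73.8, 90.0, -170.7]
force: [-0.5, 0.5, -1.2]
gripper_width: 14.1
```

Run:
```python
from h import *
s=cams.grab_frame("wrist"); save(s,"w6.png",(190,80,370,260),4)
c=cams.grab_frame("scene"); save(c,"s6.png",(310,120,420,230),7)
st=env.state(); print(st["ee_pos"],st["force"],st["torque"],st["gripper_width"])
```

```text
[601.45390444  31.12135516  94.03373833] [-0.16647646 -0.04721728 -0.76132034] [-0.10961261  0.0718062   0.01382946] 13.707603875676144
```

View pics/s6.png

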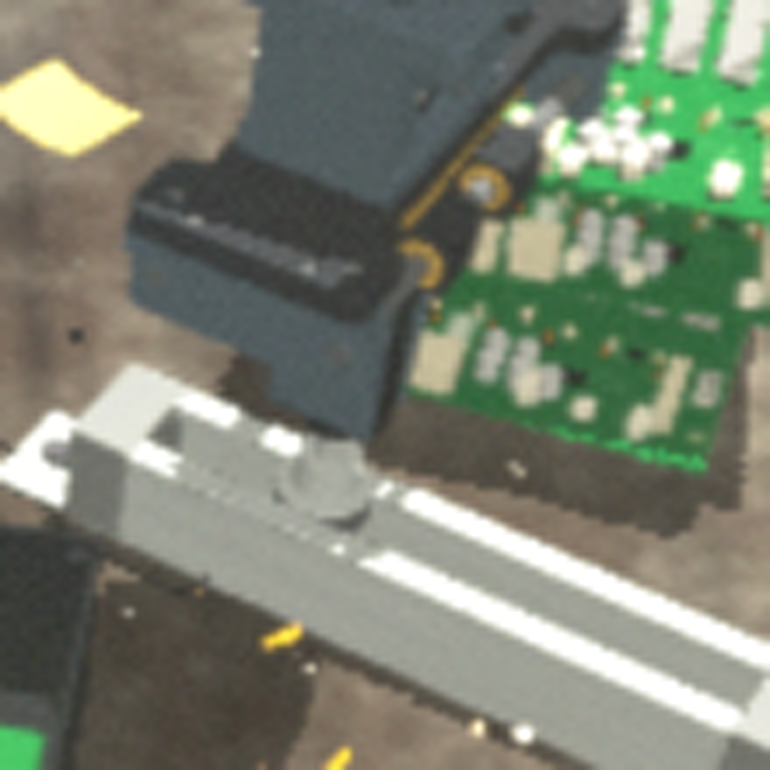

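View pics/w6.png

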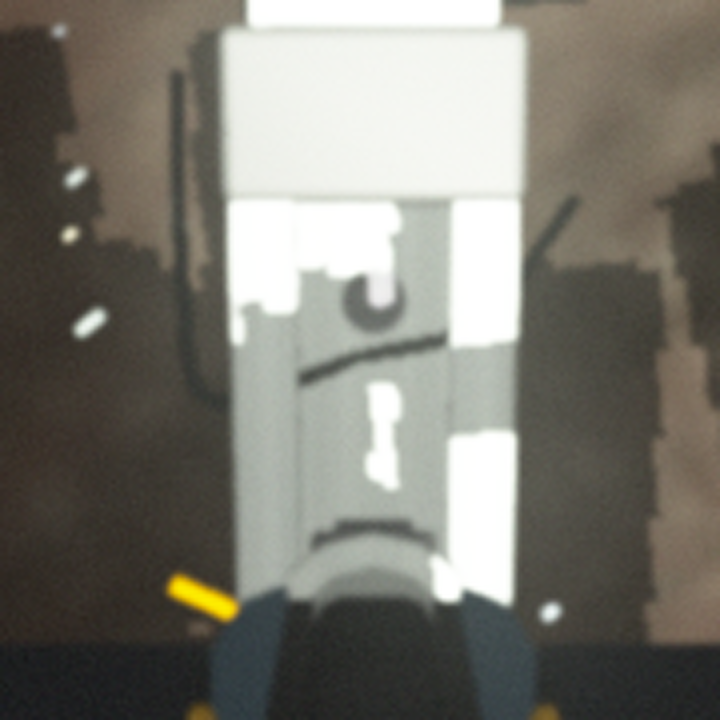

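The head entered with no contact force, and the collar (column 375 in the crop) is centred in the slot (298–450). Now I'll push gently down to origin 20 mm.

{"op": "arm_command", "data": {"deltas": [[0,[0,0,-2],0],[0,[0,0,-4],0],[0,[0,0,-6],0],[0,[0,0,-8],0],[0,[0,0,-10],0],[0,[0,0,-12],0],[0,[0,0,-13],0],[0,[0,0,-13.5],0],[0,[0,0,-13.5],0]]}}

```text
time_s: 10.55
ee_pos: [601.6, 31.1, 81.5]
ee_rot: [94.6, 89.9, -2.3]
force: [-1.8, -0.3, 8.2]
gripper_width: 13.5
```

Run:
```python
from h import *
s=cams.grab_frame("wrist"); save(s,"w7.png",(190,80,370,260),4)
c=cams.grab_frame("scene"); save(c,"s7.png",(310,120,420,230),6)
st=env.state(); print(st["ee_pos"],st["force"],st["torque"],st["gripper_width"])
```

```text
[601.60193355  31.0958131   81.51142637] [-1.29932503  0.1295003   7.58339153] [-0.11727071  0.51316311 -0.04280671] 13.903374757837119
```

View pics/s7.png

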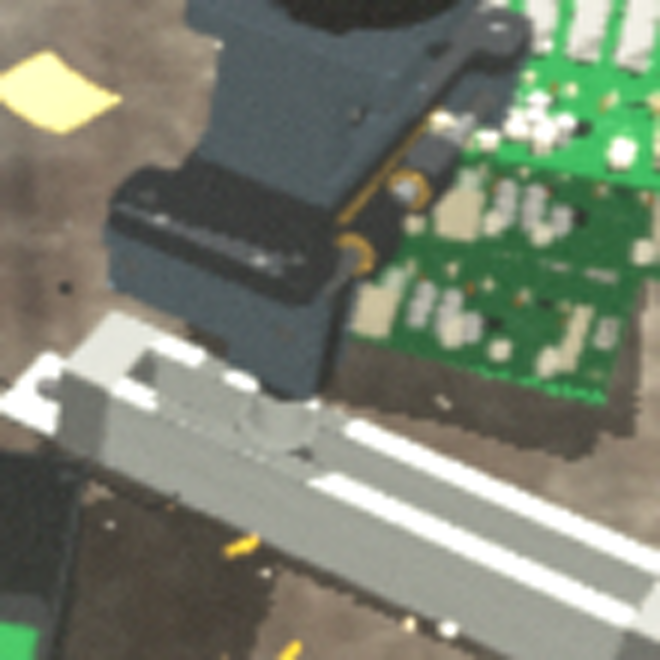

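View pics/w7.png

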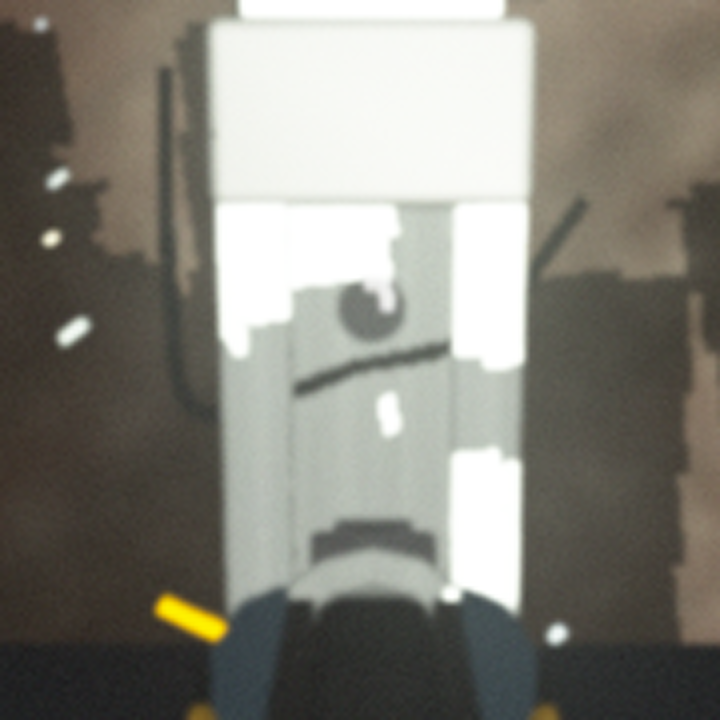

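The force is +8 N, as expected from the spring, and the origin is at about 20.5 mm (< 23). I'll go 1 mm deeper and turn a quarter in small steps, with the camera side swinging away from the PCB stack.

{"op": "arm_command", "data": {"deltas": [[0,[0,0,-1],0],[0,[0,0,-1],0.06],[0,[0,0,-1],0.16],[0,[0,0,-1],0.28],[0,[0,0,-1],0.4],[0,[0,0,-1],0.52],[0,[0,0,-1],0.64],[0,[0,0,-1],0.76],[0,[0,0,-1],0.8],[0,[0,0,-1],0.8]]}}

```text
time_s: 11.65
ee_pos: [602.6, 31.0, 80.9]
ee_rot: [48.6, 89.8, -2.3]
force: [-0.4, -0.8, 7.8]
gripper_width: 13.8
```

Run:
```python
from h import *
st=env.state(); print(st["ee_pos"],st["force"],st["torque"],st["gripper_width"],st["qpos"])
```

```text
[602.61094587  30.96902237  80.94338894] [-0.41717011 -0.77725991  7.83142025] [-0.1396763   0.16415359  0.00575248] 13.768464831825687 [ 1.85739616e+00  2.76281878e+01  9.72305677e+01 -1.70466693e-02
  5.49489323e+01 -3.71921122e+01]
```

{"op": "arm_command", "data": {"deltas": [[0,[0,0,0],0.1],[0,[0,0,0],0.22],[0,[0,0,0],0.34],[0,[0,0,0],0.46],[0,[0,0,0],0.58],[0,[0,0,0],0.7],[0,[0,0,0],0.771],[0,[0,0,0],0.771],[0,[0,0,0],0.771]]}}

```text
time_s: 12.55
ee_pos: [602.5, 30.9, 80.9]
ee_rot: [-0.3, 89.8, -7.1]
force: [-1.2, -0.2, 7.1]
gripper_width: 14.2
```

Run:
```python
from h import *
from scipy.spatial.transform import Rotation as Ro
st=env.state(); print(st["ee_pos"],st["force"],st["torque"],st["gripper_width"],st["qpos"])
M=Ro.from_euler("xyz",st["ee_rot"],degrees=True).as_matrix(); print(M.round(3), np.degrees(np.arctan2(M[1,1],M[0,1])))
s=cams.grab_frame("wrist"); save(s,"w8.png")
c=cams.grab_frame("scene"); save(c,"s8.png",(310,120,420,230),6)
```

```text
[602.48903111  30.85763481  80.91638296] [-1.18857163 -0.15524446  7.09154011] [-0.19419237  0.27724141  0.07739876] 14.194195728846626 [ 1.85440832e+00  2.76285510e+01  9.72345650e+01 -3.34077313e-02
  5.49639282e+01 -8.13420483e+01]
[[ 0.003  0.118  0.993]
 [-0.     0.993 -0.118]
 [-1.    -0.     0.003]] 83.2155928629322
```

View pics/s8.png

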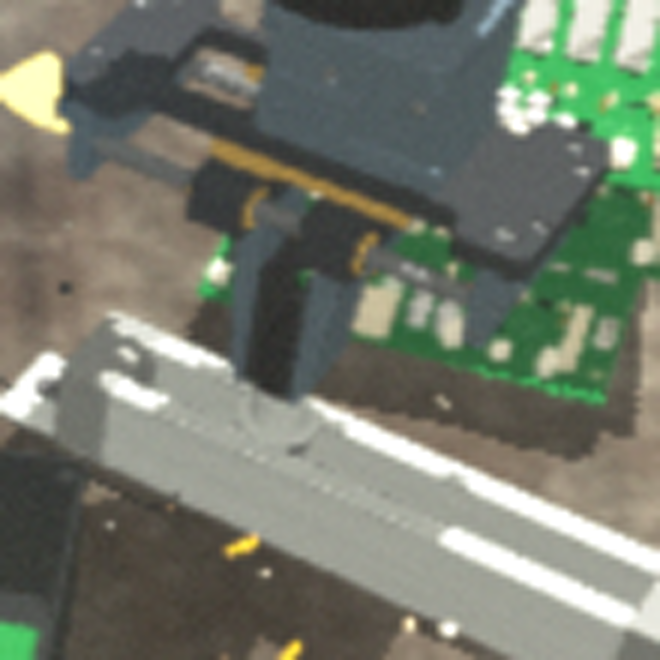

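View pics/w8.png

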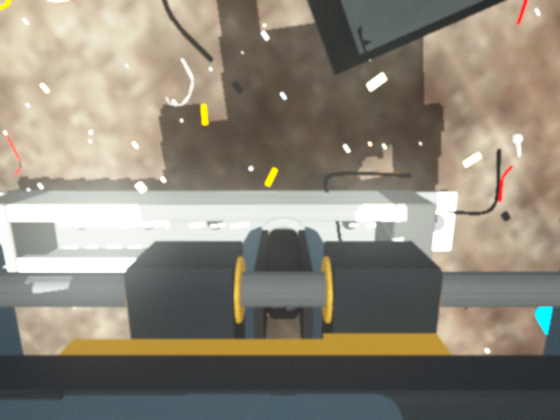

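The quarter turn is done: the jaw axis is at 83.2° and the force and torque stayed small. I'll ease up until the lugs meet the lip underside.

{"op": "arm_command", "data": {"deltas": [[0,[0,0,1],0],[0,[0,0,2],0],[0,[0,0,3],0],[0,[0,0,4],0],[0,[0,0,4],0]], "grip_force": 25}}

```text
time_s: 13.15
ee_pos: [602.4, 30.9, 83.8]
ee_rot: [-1.9, 89.9, -8.7]
force: [2.2, -1.3, 3.0]
gripper_width: 13.8
```

{"op": "arm_command", "data": {"deltas": [[0,[0,0,0.5],0],[0,[0,0,0.5],0],[0,[0,0,0.5],0]]}}

```text
time_s: 13.45
ee_pos: [602.4, 30.9, 84.0]
ee_rot: [-1.9, 89.9, -8.7]
force: [4.4, -2.2, -1.0]
gripper_width: 14.0
```

{"op": "arm_command", "data": {"deltas": [[0,[0,0,0.5],0],[0,[0,0,0.5],0],[0,[0,0,0.5],0]]}}

```text
time_s: 13.75
ee_pos: [602.4, 30.9, 84.0]
ee_rot: [-3.3, 89.9, -10.1]
force: [5.1, -2.7, -3.5]
gripper_width: 13.8
```

Contact came at TCP z = 84.0, which is origin 23.0 exactly as specified. Next I'll slide towards −y along the slot, direction (−0.118, −0.993), with this light upward bias.

{"op": "arm_command", "data": {"deltas": [[0,[-0.2,-2,0],0],[0,[-0.5,-4,0],0],[0,[-0.7,-6,0],0],[0,[-0.9,-8,0],0],[0,[-1.2,-10,0],0],[0,[-1.4,-12,0],0],[0,[-1.4,-12,0],0]]}}

```text
time_s: 14.45
ee_pos: [599.5, 22.6, 84.0]
ee_rot: [107.4, 89.6, 100.5]
force: [1.4, 7.5, -0.9]
gripper_width: 13.8
```

{"op": "arm_command", "data": {"deltas": [[0,[-0.2,-1.5,0],0],[0,[-0.4,-3,0],0],[0,[-0.5,-4,0],0],[0,[-0.5,-4,0],0]]}}

```text
time_s: 14.85
ee_pos: [598.7, 18.7, 83.9]
ee_rot: [113.0, 89.6, 106.0]
force: [1.6, 8.0, -1.2]
gripper_width: 13.9
```

{"op": "arm_command", "data": {"deltas": [[0,[-0.2,-2,0.5],0],[0,[-0.5,-4,0.5],0],[0,[-0.5,-4,0.5],0]]}}

```text
time_s: 15.15
ee_pos: [598.0, 15.0, 84.0]
ee_rot: [117.1, 89.5, 110.2]
force: [1.5, 9.9, -2.2]
gripper_width: 14.3
```

{"op": "arm_command", "data": {"deltas": [[0,[-0.2,-2,0],0],[0,[-0.5,-4,0],0],[0,[-0.5,-4,0],0]]}}

```text
time_s: 15.45
ee_pos: [597.3, 10.9, 84.0]
ee_rot: [120.3, 89.5, 113.4]
force: [1.4, 8.9, -2.3]
gripper_width: 13.6
```

{"op": "arm_command", "data": {"deltas": [[0,[-0.2,-2,0],0],[0,[-0.4,-3,0],0],[0,[-0.4,-3,0],0]]}}

```text
time_s: 15.75
ee_pos: [596.8, 8.0, 84.0]
ee_rot: [120.5, 89.5, 113.5]
force: [1.0, 9.3, -2.3]
gripper_width: 13.9
```

{"op": "arm_command", "data": {"deltas": [[0,[-0.2,-2,0],0],[0,[-0.4,-3,0],0],[0,[-0.4,-3,0],0]]}}

```text
time_s: 16.05
ee_pos: [596.4, 5.0, 84.0]
ee_rot: [121.5, 89.5, 114.5]
force: [1.7, 9.3, -3.3]
gripper_width: 13.8
```

{"op": "arm_command", "data": {"deltas": [[0,[-0.2,-2,0],0],[0,[-0.4,-3,0],0],[0,[-0.4,-3,0],0]]}}

```text
time_s: 16.35
ee_pos: [596.0, 2.0, 84.0]
ee_rot: [121.4, 89.5, 114.5]
force: [1.3, 9.2, -2.7]
gripper_width: 13.8
```

{"op": "arm_command", "data": {"deltas": [[0,[-0.2,-2,0],0],[0,[-0.4,-3,0],0],[0,[-0.4,-3,0],0]]}}

```text
time_s: 16.65
ee_pos: [595.5, -1.0, 84.0]
ee_rot: [121.9, 89.5, 114.9]
force: [1.2, 8.6, -2.5]
gripper_width: 14.2
```

{"op": "arm_command", "data": {"deltas": [[0,[-0.2,-2,0],0],[0,[-0.4,-3,0],0],[0,[-0.4,-3,0],0]]}}

```text
time_s: 16.95
ee_pos: [595.1, -4.0, 84.0]
ee_rot: [122.9, 89.5, 115.9]
force: [0.6, 10.6, -2.6]
gripper_width: 13.7
```

{"op": "arm_command", "data": {"deltas": [[0,[-0.2,-2,0],0],[0,[-0.4,-3,0],0],[0,[-0.4,-3,0],0]]}}

```text
time_s: 17.25
ee_pos: [594.7, -7.0, 84.0]
ee_rot: [122.5, 89.5, 115.5]
force: [1.0, 8.6, -2.1]
gripper_width: 13.7
```

{"op": "arm_command", "data": {"deltas": [[0,[-0.2,-2,0],0],[0,[-0.4,-3,0],0],[0,[-0.4,-3,0],0]]}}

```text
time_s: 17.55
ee_pos: [594.3, -10.2, 84.1]
ee_rot: [124.0, 89.5, 117.0]
force: [1.3, 8.6, -1.1]
gripper_width: 13.6
```

{"op": "arm_command", "data": {"deltas": [[0,[0,-2,0],0],[0,[0,-3,0],0],[0,[0,-3,0],0]]}}

```text
time_s: 17.85
ee_pos: [594.4, -14.6, 85.2]
ee_rot: [133.4, 89.7, 126.5]
force: [-1.8, 3.9, 6.0]
gripper_width: 13.9
```

{"op": "arm_command", "data": {"deltas": [[0,[0,-2,0],0],[0,[0,-3,0],0],[0,[0,-3,0],0]]}}

```text
time_s: 18.15
ee_pos: [594.7, -17.9, 85.5]
ee_rot: [125.1, 89.7, 118.2]
force: [-0.1, 3.5, 5.7]
gripper_width: 13.6
```

{"op": "arm_command", "data": {"deltas": [[0,[-0.2,-2,0],0],[0,[-0.3,-3,0],0],[0,[-0.3,-3,0],0]]}}

```text
time_s: 18.45
ee_pos: [594.7, -18.9, 85.6]
ee_rot: [107.7, 89.6, 100.7]
force: [0.7, 9.9, 6.1]
gripper_width: 14.2
```

z rose by 1.5 mm and the vertical force jumped to +6 N, which is the bare spring, so the lugs are in the groove. At y = −18.9 they are now pressing on its far wall. I'll back off to the middle and let the head rise.

{"op": "arm_command", "data": {"deltas": [[0,[0.2,2,0],0],[0,[0.4,4,0.5],0],[0,[0.6,5,1],0],[0,[0.6,5,2],0],[0,[0.6,5,2],0],[0,[0.6,5,2],0]]}}

```text
time_s: 19.05
ee_pos: [594.9, -18.0, 86.9]
ee_rot: [-179.8, 89.8, 173.4]
force: [-2.9, -1.3, 5.3]
gripper_width: 13.9
```

{"op": "arm_command", "data": {"deltas": [[0,[0,0,0.5],0],[0,[0,0,1],0],[0,[0,0,1],0],[0,[0,0,1],0]]}}

```text
time_s: 19.45
ee_pos: [595.3, -17.8, 87.8]
ee_rot: [177.3, 89.9, 170.4]
force: [-4.6, -0.8, 4.2]
gripper_width: 13.9
```

{"op": "arm_command", "data": {"deltas": [[0,[0,0.5,0.5],0],[0,[0,0.5,0.8],0],[0,[0,0.5,0.8],0]]}}

```text
time_s: 19.75
ee_pos: [595.7, -17.5, 88.4]
ee_rot: [-160.8, 89.9, -167.6]
force: [-3.5, -2.0, 1.5]
gripper_width: 13.7
```

Run:
```python
from h import *
st=env.state(); print(st["ee_pos"],st["force"],st["torque"],st["gripper_width"])
s=cams.grab_frame("wrist"); save(s,"w9.png")
c=cams.grab_frame("scene"); save(c,"s9.png",(310,120,440,240),6)
```

```text
[595.71990297 -17.53497342  88.38913626] [-3.54422117 -2.02946134  1.51678581] [-0.47465735  0.73093499  0.00468169] 13.738444053675789
```

View pics/s9.png

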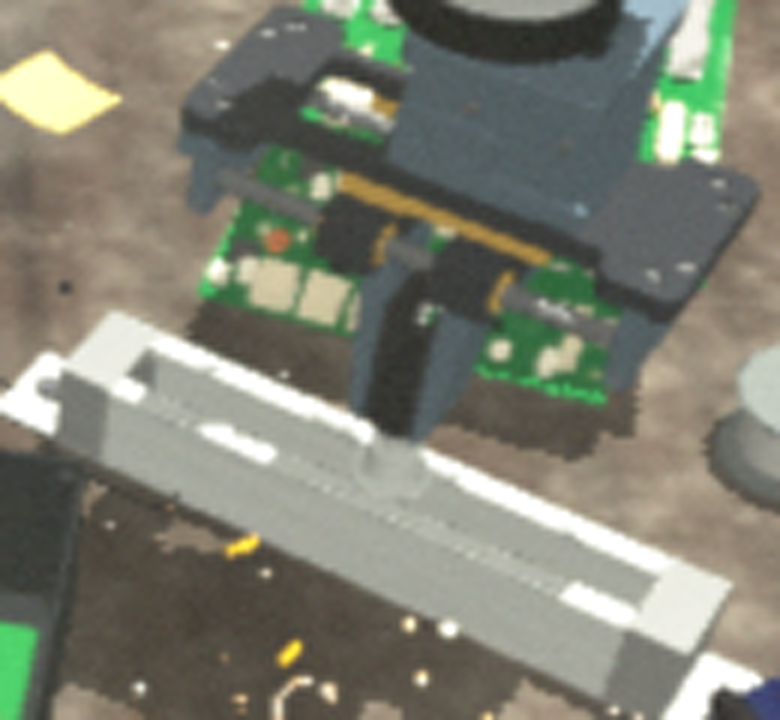

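View pics/w9.png

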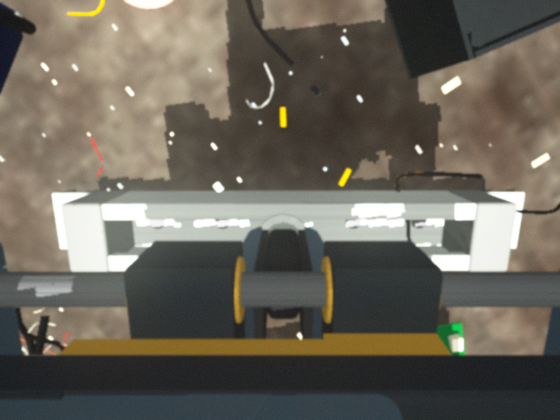

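TCP z is 88.4, so the origin is at 27.5 mm and the spring force has gone to the groove. Now I'll release and lift straight up.

{"op": "arm_command", "data": {"deltas": [[0.2,[0,0,0],0],[0.25,[0,0,0],0],[0.4,[0,0,0],0],[0.5,[0,0,0],0],[0.5,[0,0,0],0],[0.5,[0,0,10],0],[0.5,[0,0,25],0],[0.5,[0,0,50],0],[0.5,[0,0,80],0],[0.5,[-15,0,110],0],[0.5,[-40,20,130],0],[0.5,[-60,40,140],0],[0.5,[-60,40,140],0],[0.5,[-60,40,140],0]]}}

```text
time_s: 21.25
ee_pos: [536.2, 22.8, 229.8]
ee_rot: [2.3, 89.9, -4.5]
force: [-0.9, 0.1, -0.3]
gripper_width: 45.9
```

```bash
cat > v.py <<'E'
from h import *
import sys
n=sys.argv[1]
st=env.state(); print(st["time_s"],st["ee_pos"],st["force"])
s=cams.grab_frame("scene"); t=cams.grab_frame("top"); w=cams.grab_frame("wrist")
# groove centre hypothesis: strut y yy
L=boltlines(595.3,-16.5,-6.8,27.5)
a=overlay(s,L,None,(320,130,450,240),6); 
cv2.imwrite(f"pics/{n}_ov.png",a); save(s,f"{n}_s.png",(350,150,420,220),8); save(w,f"{n}_w.png"); save(t,f"{n}_t.png",(230,80,410,180),4)
E
python3 v.py f1
```

```text
21.25 [536.21127628  22.7911126  229.82348149] [-0.91457026  0.06025446 -0.26021592]
```

View pics/f1_ov.png

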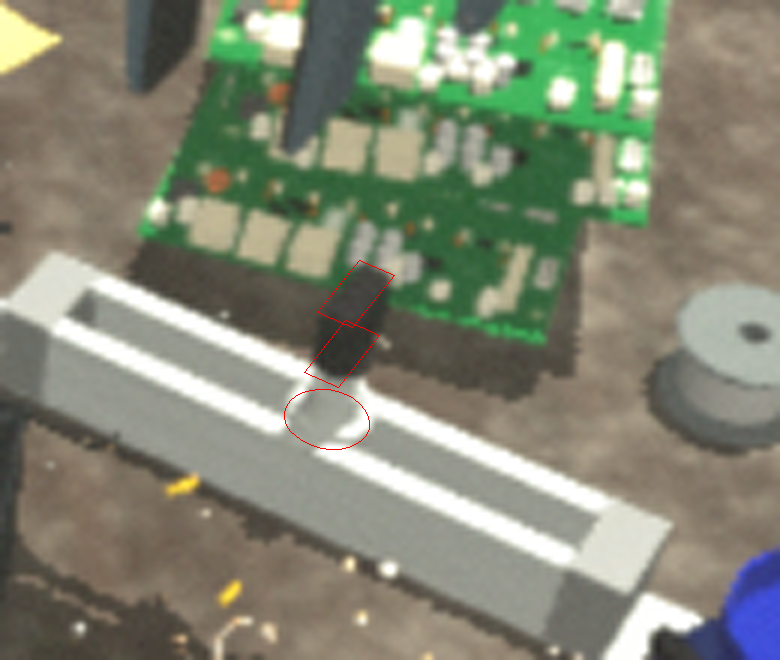

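View pics/f1_w.png

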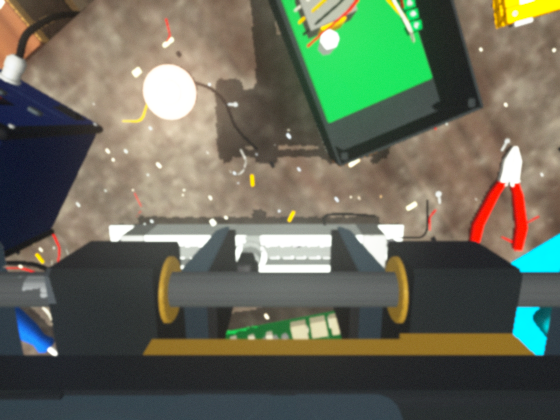

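View pics/f1_s.png

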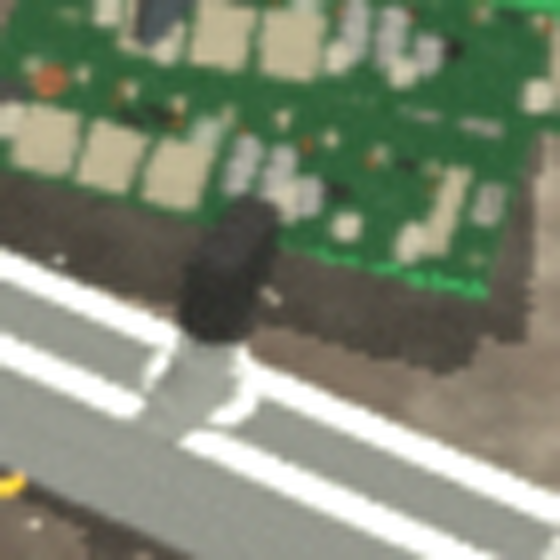

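The bolt stands upright on its own, with the wing across the slot. The outline for origin height 27.5 mm fits the wing (scene-crop top at about (360,265)), whereas a 23 mm seat would show about 9 px lower. I'll do a quick check on the bystanders and then hand in.

Run:
```python
from h import *
for n in("scene",):
    f=cams.grab_frame(n); a=cv2.imread("pics/scene0.png")[:,:,::-1]
    save(f,"fin.png")
    for o in ("side_cutters","flux_lid","bolt"):
        for d in cams.silhouettes(f,o)[:2]: print(o,round(d["conf"],2),np.round(d["centre"]))
print(env.job_done())
```

```text
side_cutters 0.78 [268. 174.]
flux_lid 0.9 [376. 274.]
bolt 0.77 [379. 191.]
the job is handed in; nothing more can be done
None
```

View pics/fin.png

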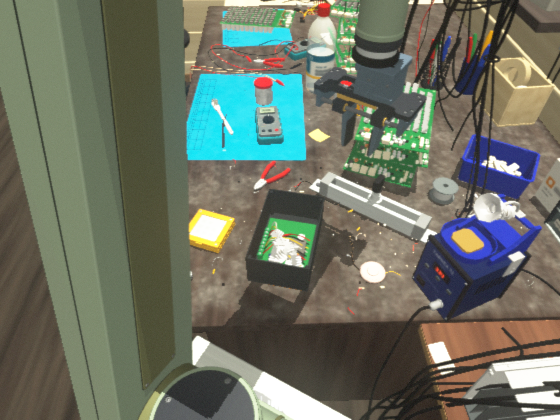

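The bolt is standing by itself in the strut, locked crosswise in the hidden groove, and I handed the job in at about 21 s of the 72 s allowed. I used the bolt farthest from the base, at about (460, 317).

- **How it went:** I pushed the head down through the slot at about strut y = +45 with about 8 N. Then I turned it a quarter, let it up to 23 mm under the lips and slid it along. The head sprang up with the bolt at about world y = −15 to −18, near the middle of the strut.
- **Groove check:** while still gripped, the bolt rose from 23.0 to about 27.5 mm above the strut's underside. The force then fell to 1.5 N, because the groove was carrying the spring load. When slid on, the bolt stopped with about 10 N, as if against the groove's far wall.
- **After release:** the scene view shows the bolt upright with its wing across the slot, at a height that fits 27.5 mm. The side cutters and the lid are where they were, within about 3 pixels, and the gripper is well clear.
- **What did not go cleanly:** the first pinch caught a part below the wing, with the jaws at 19.6 mm instead of 14. I opened, raised 7 mm and gripped again. In the last picture the look-alike bolt nearer the base is hidden behind the arm; the arm did not go near it.

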